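# Turn over the slide holder on the warming plate with the lifter

## Robot

A 7-joint arm with a two-finger parallel gripper is mounted at the origin on the work surface. World frame = base frame: x ahead of the robot, y to its left, z up, the work surface at z = 0. Lengths are in m, angles in rad, forces in N, time in s.
With the tool pointing down it reaches from about 0.4 to 0.85 m from the base axis. Payload 4.5 kg.
Tool frame: the origin (TCP) lies at the very end of the fingers, on their centre line; the grasp point (between the pads) lies 19 mm behind it (manip.tcp_to_grasp is the z of the grasp point in the tool frame, in m); z points along the fingers, y is the direction in which the jaws open and shut (so a half turn about z gives the same grasp; the last joint's range is limited). The gripper opens to 88 mm and grips with 3 to 60 N. Pads are 18 mm wide; open, the fingers measure 123 mm over their backs; the gripper's body (75 mm by 187 mm) begins 45 mm behind the grasp point.
Start: joints at [-1.287, 0.689, -0.195, 1.565, 0.157, 0.902, -0.215], TCP at [0.154, 0.606, 0.239] pointing down, gripper open.
Joint ranges: [-3.01, 3.01], [-0.46, 2.08], [-1.47, 1.51], [0.13, 2.56], [-1, 4.14], [0.04, 2.09], [-2.66, 2.66]. Speed limits (rad/s): [2.57, 2.57, 3.14, 3.14, 3.14, 3.14, 3.14].

## Interface

Orientations are given as a unit quaternion [w, x, y, z].
In Python, from plant import manip gives the robot as it stands. Calls block until the motion is done:
- manip.move_pose(position, orientation): joint-space move of the TCP to a pose.
- manip.servo_line(position, max_speed=0.15, frame=None): straight line of the TCP; frame=None keeps the orientation; max_speed is the mean speed in m/s.
- manip.set_joints(angles): joint-space move.
- manip.command_gripper(opening, squeeze=None): finger opening in m; squeeze is the grip in N (None keeps the last); returns when the fingers have stopped.
- manip.wait(seconds).
- manip.solve_ik(position, orientation): joint angles nearest the present ones, or None.
- manip.camera(name): name is "scene" or "top" or "wrist"; returns a dict with "img" (480x640x3 uint8, red, green, blue), "depth" (480x640 float32, m along the optical axis (not along the pixel's ray), 0 where there is no reading), "camera_matrix" (3x3 intrinsics, pixels), "view" (4x4, takes a point from world to camera coordinates); the wrist camera has in their place "hand_eye" (4x4, takes a point from camera to tool coordinates, whose origin is the TCP and whose axes are the flange's). Camera axes: x right, y up, looking along -z (the intrinsics and any distortion apply to the point x, -y, -z); pixel columns grow to the right and rows downward; lengths in m; the calibration is good to about 2 mm. A picture is of the moment at which its call begins: read the wrist's pose just before it.
A pose or a line that the arm cannot do raises manip.Unreachable and nothing moves.
- manip.close_job(): hands the job in, once; it reports no verdict.
Readings, each from a call of its own:
- manip.get_time(): time.
- manip.get_joint_pos(): joint angles.
- manip.get_dq(): joint speeds.
- manip.get_tau(): joint torques, N m.
- manip.get_position(): TCP position.
- manip.get_ee_rot(): TCP orientation.
- manip.get_force(): force on the tool from outside, world axes, zero at the start.
- manip.get_ft_torque(): the same for the moment, N m.
- manip.get_opening(): finger opening in m.
Only numpy, scipy, OpenCV 4.12 (cv2) and the standard library are available. Lean on these libraries where they do the work, as an engineer would, in place of code of your own. Each camera call takes 0.05 s, during which the arm holds its last target.

## Task

One of the two slide holders on the warming plate lies face down on its clips. Take the lifter from its rest, slide its blade under an edge of that holder and tip it over with the blade, so that it lies flat on the warming plate with its slide facing up, then lay the lifter back in its rest. Work gently: do not touch the warm holder with the gripper, let the blade glide over the coated plate with only a light pressure of a few newtons, do not ram the holder, and leave the other holder, the bottle, the dishes and the slide box where they are.

Things in the scene. Friction and masses are not known exactly. Their poses are not given: they have to be found in the camera images.
- warmer: Slide warming plate, fixed: a white box 240 x 280 x 50 mm (x, y, height) on rubber feet, with a flat, level, dark grey top plate without a rim. Origin: centre of the top plate's upper face, 53 to 59 mm above the bench; x and y along its 240 and 280 mm sides, z up. Friction of metal on it is about 0.5 to 0.7. Its coating scratches: the blade may press on it with 6 N at most.
- holder: The slide holder to be turned, loose, 40 to 85 g: aluminium frame plate 90 x 50 x 6 mm (its own x, y, z), a glass slide flush in its face. Origin: centre of the 6 mm thickness. Its z axis points OUT OF THE PLAIN BACK: up at the start (face down, origin 7 mm above the plate), down at the end (slide up, origin 3 mm above the plate). It slides if pushed; at most 8 N of the lifter on it.
- holder_edge (a point): On the same holder: middle of the face-side (lower at the start) corner of the long edge at its y = +25 mm (the other long edge is at y = -25 mm). Face down, a gap of 4 mm is left under all edges, and from x = -31 to +31 mm the space underneath is open from one long edge to the other, under one flat surface (frame and glass).
- holder_clip (a point): On the same holder: outer end of one of the two clip screws, 9 mm across, at its x = +-36, y = +17 mm; with two curled clip tips (4 mm round bars, 8 mm long in x) at x = +-36, y = -17 mm they stand out 4 mm from the face, and the holder rests on these four when face down.
- holder_ready: The other slide holder, of the same make, already face up, dark spring clips showing (its own z axis points up, out of the face with the slide and clips). Origin: centre of its 6 mm thickness. Bystander: leave it alone.
- rest: Aluminium tool rest, fixed: base plate 110 x 70 x 6 mm and two uprights across it, 5 mm thick and 40 mm wide, at x = +-28 mm, each with an 18 mm wide notch in the middle, open at the top. The notch floors are 45 mm and the prongs' tops 60 mm above the bench. Origin: centre of its underside, on the bench.
- lifter: The lifter, loose, 130 g: black handle 100 x 12 x 20 mm (x, y, z) and a thin steel blade cranked down from its front end by about 35 degrees. Origin: grip point in mid section of the handle, near the centre of mass; the handle runs from x = -68 to +32 mm; x axis to the blade, z up. It lies level in the two notches of the rest, origin midway between the uprights and 55 mm above the bench, blade towards the robot.
- lifter_root (a point): Point on the lifter where the blade leaves the handle (x = +32 mm, z = 0). From here the blade goes 75 mm to its tip: a 12 mm wide shank, then a flat blade 48 mm long, 40 mm wide, 2 mm thick. By use it has become bent at this point, by up to 7 degrees up or down (so its tip may be 8 mm higher or lower than a 35 degree crank gives); the bend differs each time and stays as it is.
- bottle: Small amber bottle with a black cap, 42 mm across, 85 mm high, loose. Origin: centre of its underside. Bystander.
- dishes: Stack of three closed culture dishes, 90 mm across, 45 mm high, loose. Origin: centre of its underside. Bystander.
- slide_box: Closed plastic slide box, 85 x 85 x 33 mm, loose. Origin: centre of its underside. Bystander.
Mind the look-alikes: they are no part of the job. Of the things like the lifter, leave any that is brown, purple or turquoise; of the rest the smaller one is meant.

How it is judged:
By the outcome, as a careful person would: the job done as asked, in the order asked, and still so for the second after the job is handed in, with the robot touching nothing.
It also fails if it takes over 59 s, if anything falls off the work surface, if the arm or the gripper's body presses on something with over 40 N, if the wrist force passes 120 N, or if a joint passes its speed limit or range.

## Working session

There is one attempt and no reset: what is moved stays moved. The work goes in short steps, each a Python script; the robot and the scene stay as the last script left them, time stands still between calls to the robot, and variables do not carry over. Pictures are saved under pics/ and viewed, and the job is handed in when it is done.

```bash
ls; mkdir -p pics; python3 - <<'E'
from plant import manip
import cv2,numpy as np,pickle
print(manip.get_time(),manip.get_position(),manip.get_ee_rot(),manip.tcp_to_grasp)
d={}
for n in ["scene","top","wrist"]:
    c=manip.camera(n); d[n]=c
    cv2.imwrite(f"pics/{n}0.png",c["img"][:,:,::-1])
    print(n,{k:(v if np.size(v)<20 else np.shape(v)) for k,v in c.items()})
pickle.dump(d,open("d0.pkl","wb"))
E
```

```text
pics
0.0 [0.1544054  0.60497111 0.23789722] [-4.89356186e-05  1.24527674e-01  9.92215702e-01 -9.25827557e-04] -0.0187
scene {'img': (480, 640, 3), 'depth': (480, 640), 'camera_matrix': array([[508.65946155,   0.        , 314.3796964 ],
       [  0.        , 508.65946155, 240.83949667],
       [  0.        ,   0.        ,   1.        ]]), 'view': array([[ 0.10637515,  0.99430626, -0.00627576, -0.09913218],
       [-0.81325533,  0.09063354,  0.57480547,  0.35590983],
       [ 0.57210147, -0.05604122,  0.81826602, -1.55502309],
       [ 0.        ,  0.        ,  0.        ,  1.        ]])}
top {'img': (480, 640, 3), 'depth': (480, 640), 'camera_matrix': array([[490.38162369,   0.        , 317.15219501],
       [  0.        , 490.38162369, 236.13641499],
       [  0.        ,   0.        ,   1.        ]]), 'view': array([[ 0.01036678, -0.99985202,  0.0137283 ,  0.03375848],
       [ 0.98064376,  0.01285024,  0.19537834, -0.51905363],
       [-0.19552584,  0.01143712,  0.98063186, -1.30038602],
       [ 0.        ,  0.        ,  0.        ,  1.        ]])}
wrist {'img': (480, 640, 3), 'depth': (480, 640), 'camera_matrix': array([[364.52703349,   0.        , 324.15746188],
       [  0.        , 364.52703349, 241.43294603],
       [  0.        ,   0.        ,   1.        ]]), 'hand_eye': array([[ 2.74319999e-04,  9.59266273e-01,  2.82503349e-01,
         7.28157537e-02],
       [ 9.99999150e-01,  9.68983823e-05, -1.30005934e-03,
        -5.54043458e-05],
       [-1.27447719e-03,  2.82503465e-01, -9.59265431e-01,
        -1.45969813e-01],
       [ 0.00000000e+00,  0.00000000e+00,  0.00000000e+00,
         1.00000000e+00]])}
```

View pics/scene0.png

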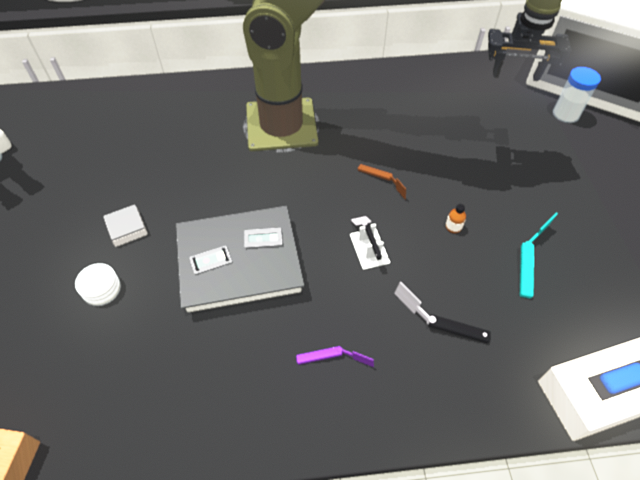

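View pics/top0.png

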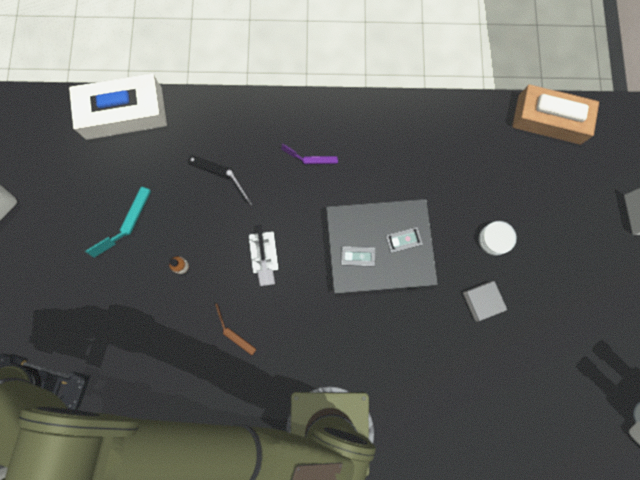

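View pics/wrist0.png

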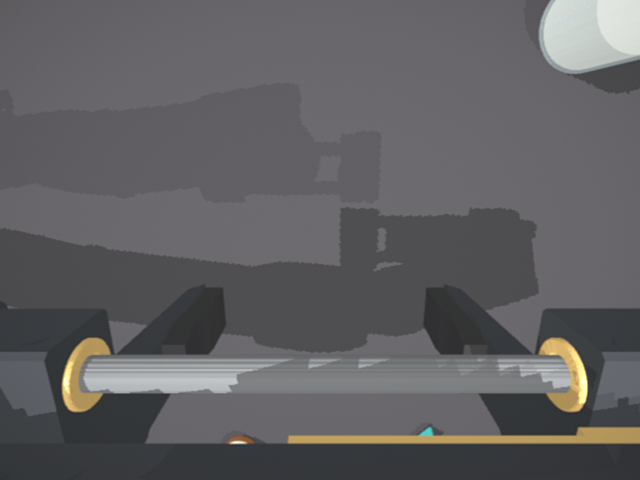

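```bash
cat > h.py <<'E'
import numpy as np,cv2,pickle
from scipy.spatial.transform import Rotation as R
def Rq(q): return R.from_quat([q[1],q[2],q[3],q[0]])
def qR(r):
    x,y,z,w=r.as_quat(); return [w,x,y,z]
def cam2world(c,tcp=None,q=None):
    if 'view' in c: return np.linalg.inv(c['view'])
    T=np.eye(4);T[:3,:3]=Rq(q).as_matrix();T[:3,3]=tcp
    return T@c['hand_eye']
def pts(c,T,uv,depth=None):
    uv=np.atleast_2d(uv).astype(float);K=c['camera_matrix']
    if depth is None: depth=c['depth'][uv[:,1].round().astype(int),uv[:,0].round().astype(int)]
    x=(uv[:,0]-K[0,2])/K[0,0];y=(uv[:,1]-K[1,2])/K[1,1]
    p=np.stack([x*depth,-y*depth,-depth+0*x,np.ones_like(x)],1)
    return (p@T.T)[:,:3]
def onplane(c,T,uv,z):
    a=pts(c,T,uv,np.full(len(np.atleast_2d(uv)),1.0));o=T[:3,3]
    s=(z-o[2])/(a[:,2]-o[2]); return o+(a-o)*s[:,None]
def proj(c,T,P):
    P=np.atleast_2d(P);p=(np.c_[P,np.ones(len(P))]@np.linalg.inv(T).T)
    K=c['camera_matrix'];return np.stack([K[0,0]*p[:,0]/-p[:,2]+K[0,2],K[1,1]*-p[:,1]/-p[:,2]+K[1,2]],1)
E
python3 - <<'E'
from h import *
d=pickle.load(open("d0.pkl","rb"))
c=d['top'];T=cam2world(c)
for n,uv in dict(plate=(375,275),h1=(358,256),h2=(404,238),lift=(262,246),tip=(266,280),rest1=(253,240),bot=(179,265),dish=(497,238),box=(485,301)).items(): print(n,pts(c,T,uv).round(4))
im=c['img'][200:310,225:445,::-1];cv2.imwrite('pics/topcrop.png',cv2.resize(im,None,fx=3.6,fy=3.6,interpolation=cv2.INTER_CUBIC))
E
```

```text
plate [[ 0.4124 -0.1178  0.0558]]
h1 [[ 0.4637 -0.0719  0.057 ]]
h2 [[ 0.5143 -0.1978  0.0622]]
lift [[0.4854 0.1886 0.0715]]
tip [[0.3987 0.1793 0.0244]]
rest1 [[0.5043 0.2151 0.0574]]
bot [[0.4326 0.4113 0.0602]]
dish [[ 0.5215 -0.4611  0.0431]]
box [[ 0.3474 -0.4214  0.0324]]
```

View pics/topcrop.png

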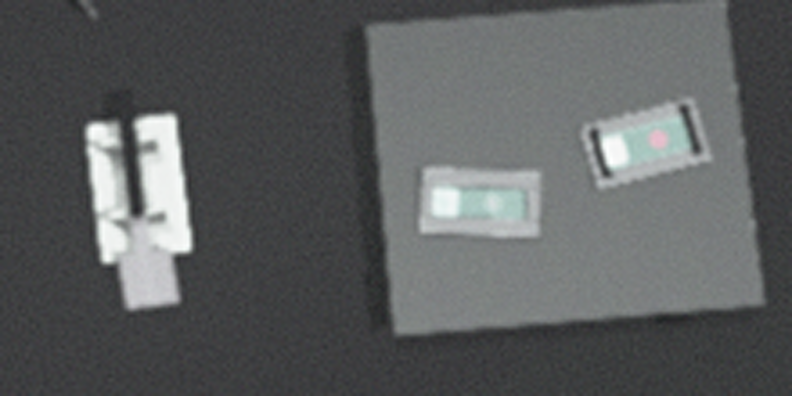

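```bash
python3 - <<'E'
from h import *
from plant import manip
d=pickle.load(open("d0.pkl","rb"))
c=d['top'];T=cam2world(c)
f=lambda u,v:(225+u/3.6,200+v/3.6)
print('plate',onplane(c,T,[f(367,25),f(727,3),f(765,303),f(393,333)],.0558).round(4))
print('h1',onplane(c,T,[f(424,167),f(541,172),f(539,237),f(419,233)],.066).round(4))
print('h2',onplane(c,T,[f(584,127),f(691,98),f(711,160),f(600,187)],.062).round(4))
print('rest',onplane(c,T,[f(86,120),f(177,113),f(191,250),f(103,262)],.006).round(4))
# tool orient: lifter frame dir yaw ; x axis heading a, pitch p (down +), tool z = -lz rotated by t about ly
def tool(heading,p,sign):
    L=R.from_euler('z',heading)*R.from_euler('y',p)   # x axis pitched down by p
    M=L.as_matrix(); return R.from_matrix(np.stack([sign*M[:,0],-sign*M[:,1],-M[:,2]],1))
def tst(name,pos,heading,p,t=0):
    for s in (1,-1):
        Rt=tool(heading,p-t,s); tcp=np.array(pos)+Rt.apply([0,0,.0187])
        print(name,s,np.round(manip.solve_ik(tcp,qR(Rt)),2) if manip.solve_ik(tcp,qR(Rt)) is not None else None)
r=np.radians
pi=np.pi
tst('rest',[.475,.185,.055],pi,0)
tst('rest t30',[.475,.185,.055],pi,0,r(30))
tst('view',[.48,.185,.2],pi,0)
for t in (0,20,35):
  for p in (35,0,-20,-35,-50):
    tst(f'A far side t{t} p{p}',[.575,-.07,.12],pi,r(p),r(t))
for t in (0,20,35):
  for p in (35,0,-35,-50):
    tst(f'B near side t{t} p{p}',[.353,-.07,.12],0,r(p),r(t))
E
```

```text
plate [[ 0.6007  0.0135  0.0558]
 [ 0.6223 -0.2659  0.0558]
 [ 0.3896 -0.2867  0.0558]
 [ 0.3639 -0.0074  0.0558]]
h1 [[ 0.4882 -0.0299  0.066 ]
 [ 0.4855 -0.1182  0.066 ]
 [ 0.436  -0.1161  0.066 ]
 [ 0.4379 -0.0261  0.066 ]]
h2 [[ 0.5213 -0.1519  0.062 ]
 [ 0.545  -0.2343  0.062 ]
 [ 0.4971 -0.2481  0.062 ]
 [ 0.4752 -0.1632  0.062 ]]
rest [[0.5332 0.2337 0.006 ]
 [0.5398 0.162  0.006 ]
 [0.4308 0.1481 0.006 ]
 [0.4206 0.2163 0.006 ]]
rest 1 [-0.35  0.89 -0.19  2.04  0.6   0.26  0.52]
rest -1 [-0.56  0.91  0.17  2.05 -0.61  0.23 -1.43]
rest t30 1 [-0.08  1.11 -0.53  1.58  0.28  1.05  0.9 ]
rest t30 -1 [-0.57  1.11  0.43  1.61 -0.58  1.1  -1.41]
view 1 [-0.26  0.64 -0.32  1.95  0.34  0.6   0.77]
view -1 [-0.73  0.68  0.46  1.98 -0.51  0.6  -1.5 ]
A far side t0 p35 1 [ 0.73  1.19 -1.26  2.32  2.17  1.15 -0.24]
A far side t0 p35 -1 [ 0.43  0.92 -0.62  2.33  2.58  0.75  2.31]
A far side t0 p0 1 [ 0.34  0.87 -0.52  1.81  0.67  0.65  0.99]
A far side t0 p0 -1 [-0.14  0.85  0.32  1.83 -0.48  0.53 -1.08]
A far side t0 p-20 1 [ 0.28  0.99 -0.5   1.47  0.42  1.15  1.24]
A far side t0 p-20 -1
[... 1646 characters left out ...]
near side t0 p-35 1 None
B near side t0 p-35 -1 None
B near side t0 p-50 1 None
B near side t0 p-50 -1 None
B near side t20 p35 1 [-0.16  0.79  0.35  2.25 -0.52  0.45 -0.94]
B near side t20 p35 -1 [ 0.27  0.77 -0.35  2.23  0.5   0.5   1.07]
B near side t20 p0 1 None
B near side t20 p0 -1 None
B near side t20 p-35 1 None
B near side t20 p-35 -1 None
B near side t20 p-50 1 None
B near side t20 p-50 -1 None
B near side t35 p35 1 [0.01 0.72 0.09 2.47 4.1  0.08 0.7 ]
B near side t35 p35 -1 [ 0.11  0.71 -0.07  2.46  2.21  0.05 -0.58]
B near side t35 p0 1 None
B near side t35 p0 -1 None
B near side t35 p-35 1 None
B near side t35 p-35 -1 None
B near side t35 p-50 1 None
B near side t35 p-50 -1 None
```

```bash
cat >> h.py <<'E'
def tool(heading,p,sign=1):
    L=R.from_euler('z',heading)*R.from_euler('y',p)
    M=L.as_matrix(); return R.from_matrix(np.stack([sign*M[:,0],-sign*M[:,1],-M[:,2]],1))
def snap(manip,name):
    p=np.array(manip.get_position());q=np.array(manip.get_ee_rot());c=manip.camera('wrist')
    c['p']=p;c['q']=q;pickle.dump(c,open(name+'.pkl','wb'));cv2.imwrite(f'pics/{name}.png',c['img'][:,:,::-1]);return c
def load(name):
    c=pickle.load(open(name+'.pkl','rb'));return c,cam2world(c,c['p'],c['q'])
E
python3 - <<'E'
from h import *
from plant import manip
rt=tool(np.pi+.107,0)
manip.move_pose([.478,.186,.19],qR(rt))
print(manip.get_time(),manip.get_position(),manip.get_joint_pos(),manip.get_force())
snap(manip,'w1')
E
```

```text
2.075 [0.47788587 0.18746767 0.19018515] [-0.24371397  0.63177692 -0.35206113  1.94610587  0.35525813  0.62280629
  0.85525978] [-0.10246959  0.41850778  0.94749757]
```

View pics/w1.png

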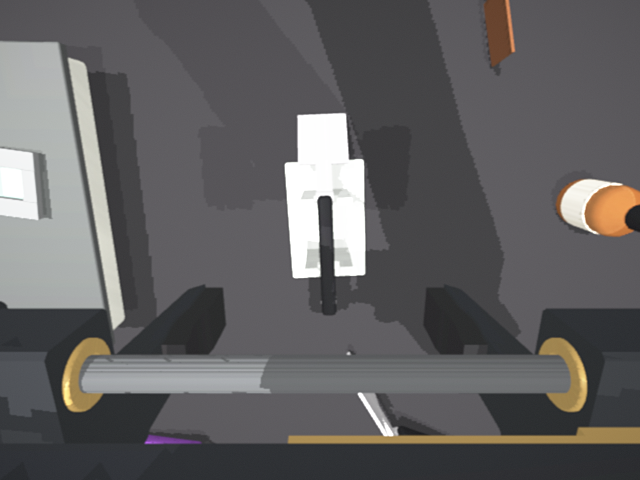

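```bash
python3 - <<'E'
from h import *
c,T=load('w1')
g=cv2.cvtColor(c['img'],cv2.COLOR_RGB2GRAY)
# handle dark pixels with height >.055
vv,uu=np.mgrid[100:345,280:380];P=pts(c,T,np.c_[uu.ravel(),vv.ravel()]);G=c['img'][100:345,280:380].reshape(-1,3).max(1)
m=(G<70)&(P[:,2]>.058)
H=P[m];H=H[(np.abs(H[:,0]-.48)<.1)]
print(len(H),np.median(H[:,2]),H[:,:2].min(0),H[:,:2].max(0))
ctr=H[:,:2].mean(0);d=np.linalg.svd(H[:,:2]-ctr)[2][0];d*=-np.sign(d[0])
s=(H[:,:2]-ctr)@d;n=(H[:,:2]-ctr)@[-d[1],d[0]]
print('handle dir',d,np.degrees(np.arctan2(d[1],d[0])),'front',ctr+d*s.max(),'rear',ctr+d*s.min(),np.ptp(s),np.ptp(n),'midw',(n.max()+n.min())/2)
fr=np.percentile(s,99.7);print('origin est',ctr+d*(fr-.032),ctr+d*(np.percentile(s,.3)+.068))
# blade
vv,uu=np.mgrid[119:158,304:343];P=pts(c,T,np.c_[uu.ravel(),vv.ravel()])
P0=P.mean(0);U,S,V=np.linalg.svd(P-P0);nn=V[2]*np.sign(V[2][2]);print('blade n',nn,S[2]/len(P)**.5,P[:,2].min(),P[:,2].max())
d3=np.r_[d,0];print('pitch down deg',np.degrees(np.arctan2(nn@d3,nn[2])),'side tilt',np.degrees(nn@np.cross([0,0,1],d3)))
# blade outline
for uv in [(298,115),(347,114),(324,118),(324,150)]: print(uv,pts(c,T,uv))
# rest base
print(pts(c,T,[(300,200),(355,200),(300,265),(355,265)]))
z=P[:,2];s2=(P-np.r_[ctr,0])@d3;print(np.polyfit(s2-(fr),z,1))
E
```

```text
1363 0.06497624124251433 [0.40543066 0.17943806] [0.5472463  0.20509234]
handle dir [-0.98905171 -0.14756938] -171.51390508852407 front [0.4055912  0.17836209] rear [0.54732061 0.19950853] 0.14329827715643415 0.011927164939921828 midw -0.0001578256872154754
origin est [0.43724086 0.18308431] [0.47938463 0.18937228]
blade n [-0.9415713  -0.1403267   0.30618933] 0.007707311197755973 0.01185471656625936 0.3361141778556945
pitch down deg 72.17026859961939 side tilt -0.008980458754523232
(298, 115) [[0.39231155 0.15572725 0.0004366 ]]
(347, 114) [[3.86837444e-01 1.98049843e-01 3.47981608e-04]]
(324, 118) [[0.39277662 0.17853731 0.01249256]]
(324, 150) [[0.41798736 0.18126861 0.03134057]]
[[0.45568518 0.16689936 0.05991957]
 [0.45998291 0.21436974 0.00633851]
 [0.52790516 0.17018424 0.0072518 ]
 [0.52262714 0.22278406 0.0060368 ]]
[-0.72711702  0.02352463]
```

```bash
cat > blade.py <<'E'
from h import *
def planefit(P,it=6,tol=.002):
    m=np.abs(P[:,2]-np.median(P[:,2]))<.04
    for _ in range(it):
        A=np.c_[P[m,:2],np.ones(m.sum())];k=np.linalg.lstsq(A,P[m,2],rcond=None)[0]
        r=P[:,2]-np.c_[P[:,:2],np.ones(len(P))]@k;m=np.abs(r)<tol
    n=np.array([-k[0],-k[1],1]);return n/np.linalg.norm(n),k,m,r[m].std()
E
python3 - <<'E'
from blade import *
c,T=load('w1')
vv,uu=np.mgrid[185:345,305:350];P=pts(c,T,np.c_[uu.ravel(),vv.ravel()]);G=c['img'][185:345,305:350].reshape(-1,3).max(1)
m=(G<70)&(abs(P[:,2]-.065)<.003);H=P[m];ctr=H[:,:2].mean(0);d=np.linalg.svd(H[:,:2]-ctr)[2][0];d*=-np.sign(d[0])
s=(H[:,:2]-ctr)@d;n=(H[:,:2]-ctr)@[-d[1],d[0]]
print(len(H),np.degrees(np.arctan2(d[1],d[0])),np.ptp(s),np.ptp(n),ctr+d*(s.max()-.032),ctr+d*(s.min()+.068))
vv,uu=np.mgrid[119:157,304:343];P=pts(c,T,np.c_[uu.ravel(),vv.ravel()])
nn,k,m,rs=planefit(P);d3=np.r_[d,0];print(m.mean(),rs,'pitch',np.degrees(np.arctan2(nn@d3,nn[2])),'side',np.degrees(nn@np.cross([0,0,1],d3)))
root=np.r_[ctr+d*s.max(),0.055]; print('plane z at root',np.r_[root[:2],1]@k)
# tip: extreme along d of plane points in wider area
vv,uu=np.mgrid[105:160,292:352];P=pts(c,T,np.c_[uu.ravel(),vv.ravel()]);m=abs(P[:,2]-np.c_[P[:,:2],np.ones(len(P))]@k)<.0025
s2=(P[m]-root)@d3;print('tip at',s2.max(),np.percentile(s2,99),'z',P[m][np.argmax(s2)],'lat',((P[m]-root)@np.cross([0,0,1],d3)).min(),((P[m]-root)@np.cross([0,0,1],d3)).max())
E
```

```text
1348 -171.42016714512812 0.09815562474747058 0.011909057503759084 [0.48189958 0.18972284] [0.48007584 0.18944768]
0.9919028340080972 0.0007094648955599568 pitch 36.969251690042775 side 0.04632825514541152
plane z at root 0.05680813247864758
tip at 0.061057022255127734 0.06065712336166144 z [0.38953021 0.17818454 0.01077536] lat -0.02027774091119114 0.019774737722990852
```

```bash
python3 - <<'E'
from h import *
from plant import manip
rt=tool(np.pi+.1497,0);q=qR(rt)
o=np.array([.481,.1896])
manip.move_pose([*o,.085],q)
manip.servo_line([*o,.0413],max_speed=.06,frame=None)
print(manip.get_position(),manip.get_force())
manip.command_gripper(0.0,45)
print(manip.get_opening(),manip.get_force(),manip.get_time())
manip.servo_line([*o,.19],max_speed=.15)
print(manip.get_position(),manip.get_force(),manip.get_time(),manip.get_opening())
snap(manip,'w2')
E
```

```text
[0.48103735 0.18968851 0.04134971] [ 0.37456789 -0.75693004 -0.43829717]
0.011286732047622842 [0.56318008 0.27892552 0.43901535] 4.6417
[0.48045602 0.18920899 0.18926382] [-0.4685424   0.02232176 -1.07692677] 5.7833 0.01132738235955869
```

View pics/w2.png

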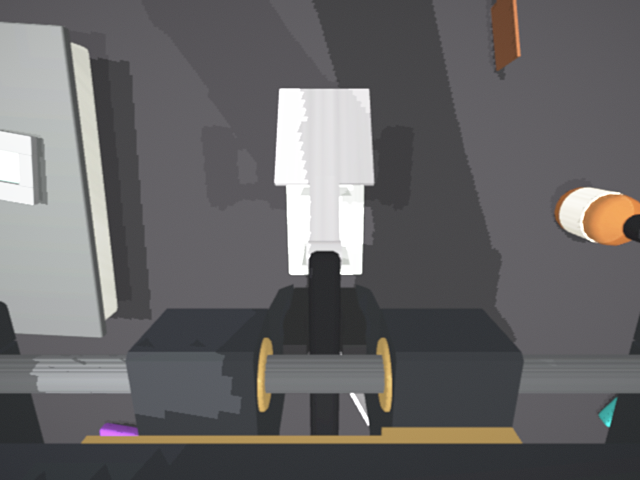

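```bash
cat >> blade.py <<'E'
def bladetool(c,u0,u1,v0,v1):
    """blade in tool frame; returns angle below tool x, tip (x,z), lateral"""
    T=c['hand_eye'];vv,uu=np.mgrid[v0:v1,u0:u1];P=pts(c,T,np.c_[uu.ravel(),vv.ravel()])
    Q=P*[1,1,-1] # z up
    return Q
E
python3 - <<'E'
from blade import *
c,T=load('w2')
Q=bladetool(c,288,360,100,175);n,k,m,rs=planefit(Q)
print(m.mean(),rs,'angle',np.degrees(np.arctan2(n[0],n[2])),'side',np.degrees(n[1]))
Q=bladetool(c,270,380,80,180);m=abs(Q[:,2]-np.c_[Q[:,:2],np.ones(len(Q))]@k)<.0015;B=Q[m]
x=B[:,0];print('tip x',x.max(),np.percentile(x,99.5),'z at tip',np.r_[x.max(),0,1]@k,'y',B[:,1].min(),B[:,1].max())
e=B[x>x.max()-.004]; 
for lo,hi in((-.018,-.006),(-.006,.006),(.006,.018)): 
    w=B[(B[:,1]>lo)&(B[:,1]<hi)];print(w[:,0].max())
# handle end
print('pred tip x for 37deg',.032+.075*np.cos(np.radians(37)),'z', .0187-.005-.045)
# handle pitch check: dark pixels
vv,uu=np.mgrid[258:300,316:334];H=pts(c,c['hand_eye'],np.c_[uu.ravel(),vv.ravel()]);
k2=np.polyfit(H[:,0],H[:,2],1);print('handle pitch',np.degrees(np.arctan(k2[0])),H[:,2].mean())
# holder view
P=pts(c,T,[(10,165),(38,170),(60,200)]);print(P)
E
```

```text
0.9942592592592593 0.0006572483456350624 angle 36.916470742014134 side -0.032116965069473376
tip x 0.09228955244273115 0.09215886842741466 z at tip -0.030412041392616163 y -0.0199039717312502 0.020291216903278057
0.0922485234764281
0.09228116946032061
0.09226063203914975
pred tip x for 37deg 0.09189766325354695 z -0.031299999999999994
handle pitch -42.486367285022475 -0.024358724298521837
[[ 0.46462374 -0.04740082  0.06136121]
 [ 0.46622554 -0.03076915  0.05664362]
 [ 0.48691355 -0.01540365  0.05688324]]
```

```bash
python3 - <<'E'
from h import *
from plant import manip
r=np.radians
O=np.array([.481,.1896,.055])
def f(name,Rt,tcp):
    s=manip.solve_ik(tcp,qR(Rt));print(name,None if s is None else np.round(s,2))
for t in(20,25,30):
    Rt=tool(np.pi+.1497,r(t));f(f'rest{t}',Rt,O+Rt.apply([0,0,.0147]))
    for beta in (12,15,18,21):
      for (X,Z,n) in((.445,.0565,'ins'),(.47,.092,'mid'),(.492,.1,'end')):
        p=-(36.9-beta); Rt=tool(r(-1.5),r(p+t))
        L=tool(r(-1.5),r(p)); # lifter axes: x, -y.. 
        lx=L.as_matrix()[:,0]; lz=-L.as_matrix()[:,2]
        root=np.array([X,-.07,Z])+.075*np.array([-np.cos(r(beta)),0,np.sin(r(beta))])
        g=root-.032*lx
        f(f't{t} b{beta} {n} g {g.round(3)}',Rt,g+Rt.apply([0,0,.0147]))
E
```

```text
rest20 [ 0.12  1.26 -1.26  2.29  1.87  1.29 -0.51]
t20 b12 ins g [ 0.343 -0.069  0.059] None
t20 b12 mid g [ 0.368 -0.069  0.094] [ 0.31  0.8  -0.4   2.5   2.17  0.35  2.53]
t20 b12 end g [ 0.39  -0.069  0.102] [ 0.18  0.75 -0.2   2.44  2.33  0.18  2.4 ]
t20 b15 ins g [ 0.343 -0.069  0.064] [ 0.43  0.92 -0.62  2.53  2.01  0.54  2.65]
t20 b15 mid g [ 0.368 -0.069  0.099] [ 0.19  0.76 -0.2   2.45  2.18  0.17  2.54]
t20 b15 end g [ 0.39  -0.069  0.107] None
t20 b18 ins g [ 0.343 -0.069  0.069] [ 0.19  0.85 -0.2   2.49  2.41  0.22  2.32]
t20 b18 mid g [ 0.368 -0.069  0.105] None
t20 b18 end g [ 0.39  -0.069  0.113] [ 0.05  0.73  0.02  2.34 -0.12  0.09 -1.42]
t20 b21 ins g [ 0.344 -0.069  0.075] [0.05 0.83 0.02 2.44 3.34 0.06 1.41]
t20 b21 mid g [ 0.369 -0.069  0.11 ] [-0.07  0.75  0.21  2.36 -0.92  0.18 -0.59]
t20 b21 end g [ 0.391 -0.069  0.118] [-0.08  0.74  0.22  2.3  -0.65  0.24 -0.86]
rest25 [ 0.1   1.3  -1.26  2.37  1.98  1.39 -0.62]
t25 b12 ins g [ 0.343 -0.069  0.059] [ 0.31  0.9  -0.4   2.5   2.16  0.38  2.54]
t25 b12 mid g [ 0.368 -0.069  0.094] [0.05 0.78 0.02 2.43 3.37 0.07 1
[... 1091 characters left out ...]
  0.064] [ 0.03  0.86  0.06  2.39 -0.83  0.05 -0.69]
t30 b15 mid g [ 0.368 -0.069  0.099] [-0.07  0.79  0.22  2.31 -0.65  0.24 -0.86]
t30 b15 end g [ 0.39  -0.069  0.107] [-0.2   0.81  0.43  2.25 -0.85  0.4  -0.64]
t30 b18 ins g [ 0.343 -0.069  0.069] [-0.07  0.87  0.21  2.35 -0.86  0.2  -0.65]
t30 b18 mid g [ 0.368 -0.069  0.105] [-0.2   0.83  0.43  2.27 -0.8   0.41 -0.68]
t30 b18 end g [ 0.39  -0.069  0.113] [-0.32  0.88  0.65  2.21 -0.92  0.58 -0.54]
t30 b21 ins g [ 0.344 -0.069  0.075] [-0.19  0.91  0.43  2.3  -0.94  0.39 -0.53]
t30 b21 mid g [ 0.369 -0.069  0.11 ] [-0.31  0.89  0.65  2.23 -0.88  0.6  -0.56]
t30 b21 end g [ 0.391 -0.069  0.118] [-0.42  0.97  0.86  2.16 -0.96  0.79 -0.45]
```

```bash
python3 - <<'E'
from h import *
from plant import manip
rt=tool(np.pi,0)
manip.move_pose([.50,.02,.21],qR(rt))
manip.wait(.2)
print(manip.get_time(),manip.get_position(),manip.get_force())
snap(manip,'w3')
E
```

```text
6.7583 [0.49994859 0.02207455 0.20984567] [ 0.48812205 -0.57922841 -1.03133012]
```

View pics/w3.png

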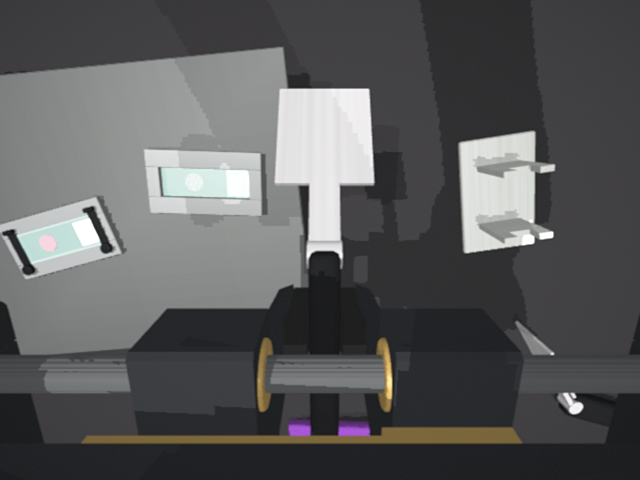

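```bash
python3 - <<'E'
from blade import *
c,T=load('w3')
vv,uu=np.mgrid[60:300,20:300];uv=np.c_[uu.ravel(),vv.ravel()];P=pts(c,T,uv)
n,k,m,rs=planefit(P,tol=.003);print('plate z',k,rs, 'z@holder',k@[.46,-.07,1], 'tilt',np.degrees(n[:2]))
zp=k@[.46,-.07,1]
h=P[:,2]-zp; mk=(abs(h-.010)<.0035).reshape(uu.shape).astype(np.uint8)
mk=cv2.morphologyEx(mk,cv2.MORPH_OPEN,np.ones((3,3)))
nl,lab,st,ce=cv2.connectedComponentsWithStats(mk)
for i in range(1,nl):
    if st[i,4]>150:print(i,st[i],ce[i]+[20,60])
i0=max(range(1,nl),key=lambda i:st[i,4]*(ce[i][0]>110))
ii=(lab==i0).ravel();q=P[ii];print('top h',np.median(q[:,2])-zp)
rect=cv2.minAreaRect((onplane(c,T,uv[ii],zp+.010)[:,:2]*1000).astype(np.float32));print(rect);print(cv2.boxPoints(rect))
print('edge near',onplane(c,T,[(2,74),(100,65),(200,55.5),(283,47)],zp).round(4))
print('corner est',onplane(c,T,[(145,150),(262,153),(262,215),(149,212)],zp+.01).round(4))
cv2.imwrite('pics/w3c.png',cv2.resize(c['img'][130:240,120:290,::-1],None,fx=4.5,fy=4.5,interpolation=cv2.INTER_CUBIC))
E
```

```text
plate z [0.00149467 0.00095439 0.05660294] 0.0007205025020732608 z@holder 0.057223682742254034 tilt [-0.08563829 -0.05468216]
1 [ 124   89  119   67 4803] [204.09285863 181.55277951]
top h 0.009926764461142823
((464.4483642578125, -71.80481719970703), (90.27313995361328, 50.10918426513672), 88.41488647460938)
[[ 438.1548   -116.23105 ]
 [ 488.2448   -117.61717 ]
 [ 490.74194   -27.378586]
 [ 440.65192   -25.992462]]
edge near [[ 0.3848 -0.2198  0.0572]
 [ 0.3784 -0.1453  0.0572]
 [ 0.3716 -0.0701  0.0572]
 [ 0.3657 -0.0083  0.0572]]
corner est [[ 0.4394 -0.1153  0.0672]
 [ 0.4413 -0.0255  0.0672]
 [ 0.4901 -0.0277  0.0672]
 [ 0.4879 -0.1186  0.0672]]
```

View pics/w3c.png

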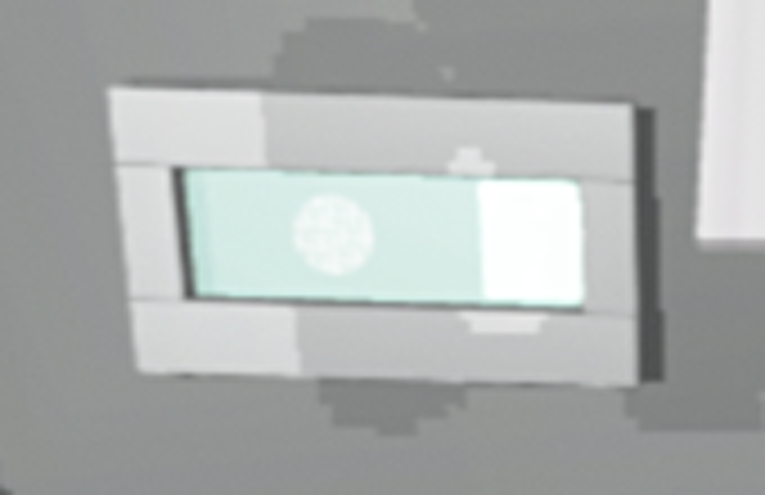

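```bash
cat >> h.py <<'E'
TB=np.array([.0910,0,.0320]); BANG=np.radians(36.9)
HD=np.pi-.0277; ZP=.0572
def tcp_for(tip,p,hd=HD):
    Rt=tool(hd,p);return np.asarray(tip)-Rt.apply(TB),Rt
def tip_now(manip): return np.array(manip.get_position())+Rq(manip.get_ee_rot()).apply(TB)
def fmean(manip,n=6):
    f=[]
    for _ in range(n): f.append(manip.get_force());manip.wait(.008)
    return np.mean(f,0)
E
python3 - <<'E'
from h import *
from plant import manip
r=np.radians
u=np.array([np.cos(HD),np.sin(HD),0]) # lifter heading (toward robot)
E0=np.array([.4394,-.0711,0])
for p in (15,):
    for nm,tip in dict(above=E0+u*.014+[0,0,.12],dn=E0+u*.014+[0,0,.06],pulled=E0-u*.02+[0,0,.06]).items():
        t,Rt=tcp_for(tip,r(p));print(p,nm,t.round(3),np.round(manip.solve_ik(t,qR(Rt)),2))
for beta in (22,):
    p=beta-36.9
    for nm,tip in dict(pre=[.53,-.073,.08],ins=[.505,-.073,.058],mid=[.49,-.072,.092],end=[.455,-.072,.1]).items():
        t,Rt=tcp_for(tip,r(p));print(p,nm,t.round(3),np.round(manip.solve_ik(t,qR(Rt)),2))
print(np.round(manip.get_joint_pos(),2),[fmean(manip).round(2) for _ in range(3)],manip.get_time())
E
```

```text
15 above [ 0.505 -0.073  0.174] [ 0.12  0.59 -0.1   2.22  0.6   0.09  1.  ]
15 dn [ 0.505 -0.073  0.114] [ 0.28  0.73 -0.36  2.26  1.92  0.25 -0.32]
15 pulled [ 0.539 -0.074  0.114] [ 0.55  0.86 -0.83  2.15  1.55  0.6   0.1 ]
-14.899999999999999 pre [ 0.626 -0.076  0.088] [ 0.21  1.02 -0.36  1.37  0.33  1.08  1.32]
-14.899999999999999 ins [ 0.601 -0.076  0.066] [ 0.22  1.02 -0.35  1.46  0.35  0.99  1.3 ]
-14.899999999999999 mid [ 0.586 -0.075  0.1  ] [ 0.23  0.96 -0.36  1.51  0.33  1.01  1.3 ]
-14.899999999999999 end [ 0.551 -0.075  0.108] [ 0.24  0.91 -0.36  1.62  0.34  0.95  1.28]
[ 0.11  0.59 -0.39  1.96  0.35  0.65  1.08] [array([-0.02, -0.04, -1.39]), array([ 0.24, -0.05, -1.1 ]), array([ 0.28, -0.29, -1.11])] 6.9583
```

```bash
python3 - <<'E'
from h import *
from plant import manip
r=np.radians
u=np.array([np.cos(HD),np.sin(HD),0]);E0=np.array([.4394,-.0711,0])
for p in (5,25,30,35):
    for nm,tip in dict(above=E0+u*.014+[0,0,.12],dn=E0+u*.014+[0,0,.06],pulled=E0-u*.02+[0,0,.06]).items():
        t,Rt=tcp_for(tip,r(p));print(p,nm,t.round(3),np.round(manip.solve_ik(t,qR(Rt)),2))
E
```

```text
5 above [ 0.513 -0.073  0.16 ] [ 0.24  0.66 -0.3   2.04  0.47  0.42  1.13]
5 dn [ 0.513 -0.073  0.1  ] [ 0.17  0.76 -0.19  2.08  0.55  0.25  1.05]
5 pulled [ 0.547 -0.074  0.1  ] [ 0.2   0.79 -0.24  1.98  0.52  0.34  1.09]
25 above [ 0.494 -0.073  0.187] [ 0.78  0.84 -1.25  2.37  1.75  0.86 -0.16]
25 dn [ 0.494 -0.073  0.127] [ 0.74  1.02 -1.25  2.42  1.91  1.03 -0.28]
25 pulled [ 0.528 -0.074  0.127] [ 0.74  1.04 -1.25  2.32  1.87  1.01 -0.17]
30 above [ 0.488 -0.072  0.193] [ 0.77  0.83 -1.25  2.47  1.93  0.91 -0.35]
30 dn [ 0.488 -0.072  0.133] [ 0.72  1.04 -1.25  2.52  2.06  1.12 -0.44]
30 pulled [ 0.522 -0.073  0.133] [ 0.74  1.05 -1.25  2.42  2.02  1.07 -0.33]Traceback (most recent call last):
  File "<stdin>", line 7, in <module>
    return _wrapfunc(a, 'round', decimals=decimals, out=out)
    return _wrapit(obj, method, *args, **kwds)
    result = getattr(arr, method)(*args, **kwds)
TypeError: unsupported operand type(s) for *: 'NoneType' and 'float'
```

```bash
python3 - <<'E'
from h import *
from plant import manip
r=np.radians
u=np.array([np.cos(HD),np.sin(HD),0]);E0=np.array([.4394,-.0711,0]);p=r(7)
def go(tip,v=.1,mv=False):
    t,Rt=tcp_for(tip,p)
    if mv: manip.move_pose(t,qR(Rt))
    else: manip.servo_line(t,max_speed=v)
S=E0+u*.014
go(S+[0,0,ZP+.06],mv=True);print(manip.get_time(),tip_now(manip))
go(S+[0,0,ZP+.008],v=.12);manip.wait(.1)
f0=fmean(manip,10);print(manip.get_time(),tip_now(manip),f0)
z=ZP+.008
while z>ZP-.006:
    z-=.0007;go(S+[0,0,z],v=.03);f=fmean(manip,3)-f0
    if f[2]>.9:
        f=fmean(manip,5)-f0
        if f[2]>.8: break
print('touch',z-ZP,tip_now(manip)-[0,0,ZP],f,manip.get_time())
go(S+[0,0,z+.0025],v=.03)
print(tip_now(manip),manip.get_joint_pos().round(2) if hasattr(manip.get_joint_pos(),'round') else 0)
snap(manip,'w4')
E
```

```text
7.4583 [ 0.42506909 -0.0711024   0.11691057]
8.225 [ 0.42618202 -0.0705794   0.06590105] [ 0.05980936 -0.087873   -1.15714429]
touch -0.0011000000000000038 [ 0.42590248 -0.07071641 -0.00098141] [1.34303121 0.06617614 2.91550529] 11.8417
[ 0.42489882 -0.07072909  0.05858739] [ 0.14  0.75 -0.14  2.12  0.56  0.18  1.04]
```

View pics/w4.png

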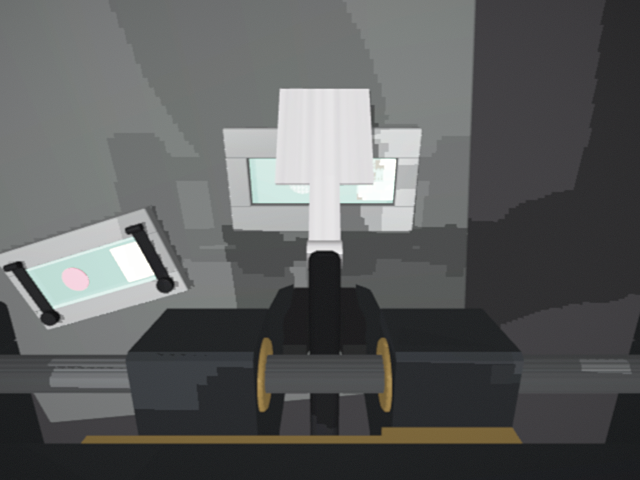

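```bash
python3 - <<'E'
from h import *
from plant import manip
r=np.radians
u=np.array([np.cos(HD),np.sin(HD),0]);E0=np.array([.4394,-.0711,0]);p=r(7);z=.0572-.0011+.0025
def go(tip,v=.1):
    t,Rt=tcp_for(tip,p);manip.servo_line(t,max_speed=v)
f0=fmean(manip,4)
for s in (.008,.004,0,-.005,-.010):
    go(E0+u*s+[0,0,z],v=.03);f=fmean(manip,2)-f0;print(s,f.round(2),tip_now(manip).round(4),manip.get_time())
    if np.linalg.norm(f)>5: print('stop');break
go(E0+u*(.006)+[0,0,z+.004],v=.06)
go(E0+u*(.006)+[0,0,z+.05],v=.15)
t,Rt=tcp_for([.50,-.0,.13],r(-10));manip.move_pose(t,qR(Rt));manip.wait(.15)
snap(manip,'w5');print(manip.get_time())
E
```

```text
0.008 [-0.26  0.16 -0.3 ] [ 0.4316 -0.0709  0.0585] 12.5417
0.004 [-0.05 -0.13  0.11] [ 0.4357 -0.071   0.0586] 12.8417
0 [-0.21 -0.05 -0.06] [ 0.4398 -0.071   0.0586] 13.1417
-0.005 [-0.06  0.32 -0.46] [ 0.4449 -0.0712  0.0586] 13.475
-0.01 [-0.12  0.26  0.17] [ 0.4498 -0.0713  0.0586] 13.8083
15.55
```

View pics/w5.png

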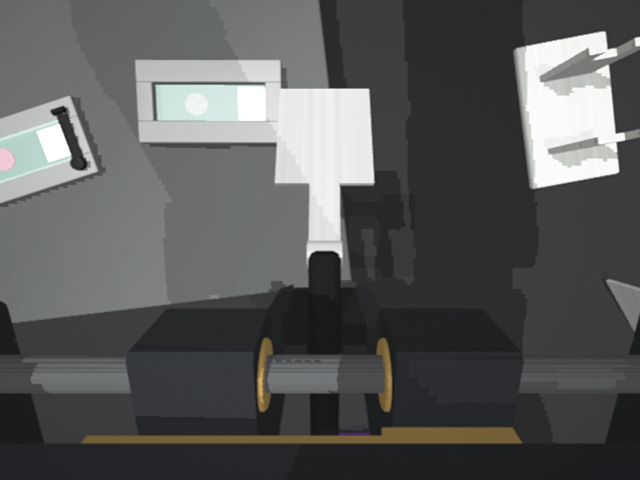

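```bash
cat > hold.py <<'E'
from blade import *
def holder(name,box,hh=.010):
    c,T=load(name);u0,u1,v0,v1=box
    vv,uu=np.mgrid[v0:v1,u0:u1];uv=np.c_[uu.ravel(),vv.ravel()];P=pts(c,T,uv)
    n,k,m,rs=planefit(P,tol=.003);h=P[:,2]-np.c_[P[:,:2],np.ones(len(P))]@k
    mk=(abs(h-hh)<.0035).reshape(uu.shape).astype(np.uint8);mk=cv2.morphologyEx(mk,cv2.MORPH_OPEN,np.ones((3,3)))
    nl,lab,st,ce=cv2.connectedComponentsWithStats(mk);i0=1+np.argmax(st[1:,4]);ii=(lab==i0).ravel()
    zp=np.median((np.c_[P[:,:2],np.ones(len(P))]@k)[ii])
    rect=cv2.minAreaRect((onplane(c,T,uv[ii],zp+hh)[:,:2]*1000).astype(np.float32))
    print('zp',zp,'h',np.median(h[ii]),rect);b=cv2.boxPoints(rect);print(b);return b
E
python3 - <<'E'
from hold import *
holder('w5',(105,276,40,200))
c,T=load('w5')
print(onplane(c,T,[(135,60),(281,60),(141,143)],.0672))
E
```

```text
zp 0.05889783888621751 h 0.008172380038808602 ((484.77069091796875, -74.90675354003906), (83.72846221923828, 49.421016693115234), 88.18163299560547)
[[ 458.74423  -115.965805]
 [ 508.14035  -117.534   ]
 [ 510.79715   -33.847702]
 [ 461.40103   -32.27951 ]]
[[ 0.45811235 -0.11672878  0.0672    ]
 [ 0.46069456 -0.02710615  0.0672    ]
 [ 0.50790309 -0.1172098   0.0672    ]]
```

```bash
python3 - <<'E'
from h import *
from plant import manip
r=np.radians
HD2=np.pi-.030
u=np.array([np.cos(HD2),np.sin(HD2),0]);Ed=np.array([.5095,-.0725,0]);p=r(21.5)-BANG;ZT=.0565
def go(tip,v=.1,mv=False):
    t,Rt=tcp_for(tip,p,HD2)
    if mv: manip.move_pose(t,qR(Rt))
    else: manip.servo_line(t,max_speed=v)
S=Ed-u*.018
go(S+[0,0,ZT+.04],mv=True)
go(S+[0,0,ZT+.002],v=.1);manip.wait(.08);f0=fmean(manip,8);print(manip.get_time(),f0,tip_now(manip))
z=ZT+.002
while z>ZT-.004:
    z-=.0004;go(S+[0,0,z],v=.03);f=fmean(manip,3)-f0
    if f[2]>.7: break
print('touch',z-ZT,f,tip_now(manip),manip.get_time())
snap(manip,'w6');np.save('z.npy',[z,*f0])
E
```

```text
16.6833 [-0.07757949  0.18119564 -1.60343055] [ 0.52788986 -0.07300405  0.05879875]
touch 0.00040000000000001146 [0.17034694 0.13332842 0.73544834] [ 0.52753595 -0.07303878  0.05695665] 17.7833
```

View pics/w6.png

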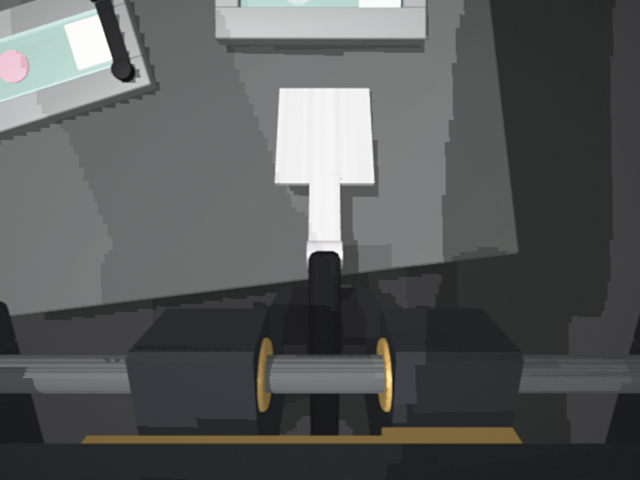

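```bash
python3 - <<'E'
from h import *
from plant import manip
c,T=load('w6')
print('edge top',onplane(c,T,[(217,38.5),(321,39),(425,39.5)],.0565+.010),'tip',onplane(c,T,[(279,88.5),(322,88.5),(370,88.5)],.0565+.002))
z,*f0=np.load('z.npy');HD2=np.pi-.030
u=np.array([np.cos(HD2),np.sin(HD2),0]);Ed=np.array([.5095,-.0725,0]);p=np.radians(21.5)-BANG;S=Ed-u*.018
print(fmean(manip,15)-f0,z)
for i in range(4):
    z-=.0003;t,_=tcp_for(S+[0,0,z],p,HD2);manip.servo_line(t,max_speed=.03);f=fmean(manip,6)-f0;print(z,f,tip_now(manip)[2])
    if f[2]>1.2:break
np.save('z.npy',[z,*f0]);print(manip.get_time())
E
```

```text
edge top [[ 0.50715593 -0.11803075  0.0665    ]
 [ 0.50866681 -0.07367512  0.0665    ]
 [ 0.51017864 -0.02929198  0.0665    ]] tip [[ 0.52588855 -0.09314613  0.0585    ]
 [ 0.52645736 -0.07382     0.0585    ]
 [ 0.52709247 -0.05224125  0.0585    ]]
[ 2.07594153e-01 -7.80565094e-04  9.04912794e-01] 0.05690000000000001
0.05660000000000001 [0.39527252 0.06104659 1.76607611] 0.05666692210901805
18.2583
```

```bash
python3 - <<'E'
from h import *
from plant import manip
z,*f0=np.load('z.npy');HD2=np.pi-.030
u=np.array([np.cos(HD2),np.sin(HD2),0]);Ed=np.array([.5095,-.0725,0]);p=np.radians(21.5)-BANG
for s,v in((-.003,.05),(.001,.03),(.003,.03),(.0045,.03)):
    t,_=tcp_for(Ed+u*s+[0,0,.0569],p,HD2);manip.servo_line(t,max_speed=v);f=fmean(manip,5)-f0
    print(s,f.round(2),tip_now(manip).round(4))
    if f[0]>1.8 or f[2]>3.5: print('stop');break
snap(manip,'w7');print(manip.get_time())
E
```

```text
-0.003 [-0.17 -0.47  1.02] [ 0.5124 -0.0727  0.0569]
0.001 [-0.16 -0.34  0.91] [ 0.5083 -0.0724  0.0569]
0.003 [-0.22 -0.41  1.11] [ 0.5064 -0.0724  0.0569]
0.0045 [ 0.01 -0.05  0.99] [ 0.5049 -0.0724  0.0569]
19.7083
```

View pics/w7.png

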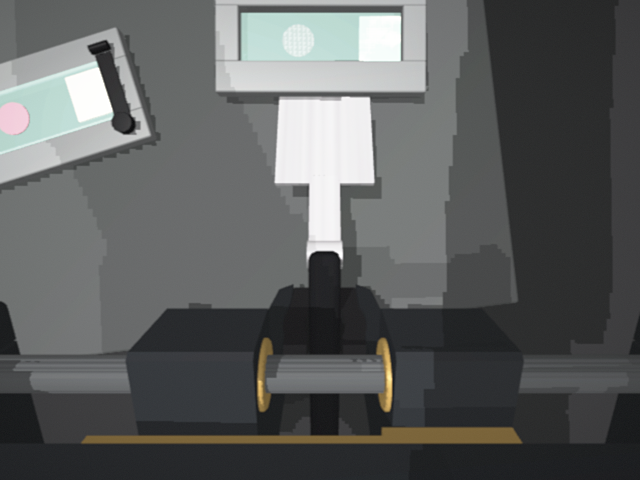

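```bash
python3 - <<'E'
from h import *
c,T=load('w7')
print('edge',onplane(c,T,[(217,92.3),(321,92.8),(425,93)],.0572+.010),'tip',onplane(c,T,[(322,88.5)],.0572+.002), 'bottom edge',onplane(c,T,[(322,97)],.0572+.004))
E
```

```text
edge [[ 0.50761524 -0.11795421  0.0672    ]
 [ 0.50912591 -0.07369178  0.0672    ]
 [ 0.51051062 -0.02939889  0.0672    ]] tip [[ 0.50413028 -0.07315585  0.0592    ]] bottom edge [[ 0.50865957 -0.0732812   0.0612    ]]
```

```bash
cat > arc.py <<'E'
from h import *
HD2=np.pi-.030;U=np.array([np.cos(HD2),np.sin(HD2),0]);BETA=np.radians(21.5)
C0=np.array([.5097,-.0725,0])
def bt(phi,L=5.2,beta=BETA,shift=0):
    """bottom tip for holder angle phi (deg); returns world pos. mm internally; +x = backward"""
    f=np.radians(phi);c,s=np.cos(f),np.sin(f);f1=np.arctan2(4,6)
    if f<=f1: C=np.array([-44+44*c-4*s,44*s+4*c])
    else:
        F=-44-6*np.cos(f1)-4*np.sin(f1)
        if phi<=90: C=np.array([F+50*c,50*s])
        else:
            d=f-np.pi/2;C=np.array([F-6+6*np.cos(d)-50*np.sin(d),50*np.cos(d)+6*np.sin(d)])
    a=max(f,beta);T=C-L*np.array([np.cos(a),np.sin(a)])
    B=T+2*np.array([np.sin(beta),-np.cos(beta)])
    return C0-U*(B[0]-shift)/1000+[0,0,ZP+B[1]/1000]
def go(manip,tip,v,beta=BETA):
    t,Rt=tcp_for(tip,beta-BANG,HD2);manip.servo_line(t,max_speed=v)
E
python3 - <<'E'
from arc import *
from plant import manip
print([bt(f).round(4).tolist() for f in(0,5,10,20,30,33,34,45,60,75,90,100,105)])
z,*f0=np.load('z.npy')
for f in (2,8,15,22):
    go(manip,bt(f,L=5.4),.04);g=fmean(manip,4)-f0;print(f,g.round(2),tip_now(manip).round(4))
snap(manip,'w8');print(manip.get_time())
c=manip.camera('scene');cv2.imwrite('pics/s8.png',cv2.resize(c['img'][190:320,160:320,::-1],None,fx=4.5,fy=4.5))
E
```

```text
[[0.5056, -0.0724, 0.0574], [0.5051, -0.0724, 0.0613], [0.5042, -0.0723, 0.065], [0.5016, -0.0723, 0.0722], [0.498, -0.0722, 0.0782], [0.4968, -0.0721, 0.0798], [0.4964, -0.0721, 0.0804], [0.4909, -0.0719, 0.087], [0.4816, -0.0717, 0.0941], [0.4708, -0.0713, 0.0986], [0.4592, -0.071, 0.1001], [0.4514, -0.0707, 0.1005], [0.4475, -0.0706, 0.1002]]
2 [ 0.95 -0.29 -0.06] [ 0.5054 -0.0724  0.0589]
8 [ 0.59 -0.28 -0.67] [ 0.5046 -0.0723  0.0636]
15 [-0.06 -0.79  0.29] [ 0.503  -0.0723  0.0688]
22 [-0.38 -0.06 -0.34] [ 0.5008 -0.0723  0.0737]
20.975
```

View pics/w8.png

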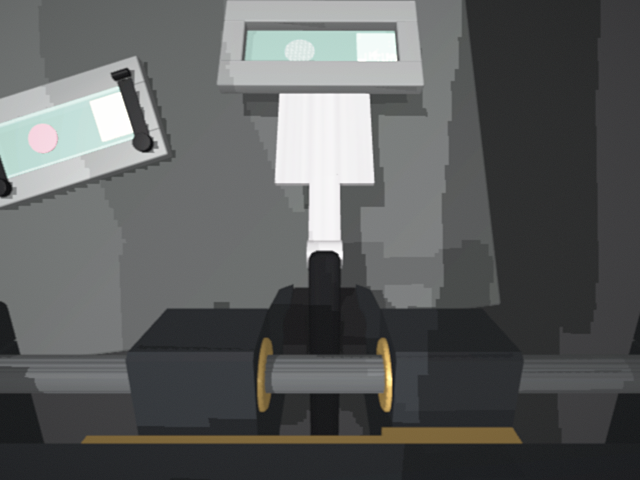

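View pics/s8.png

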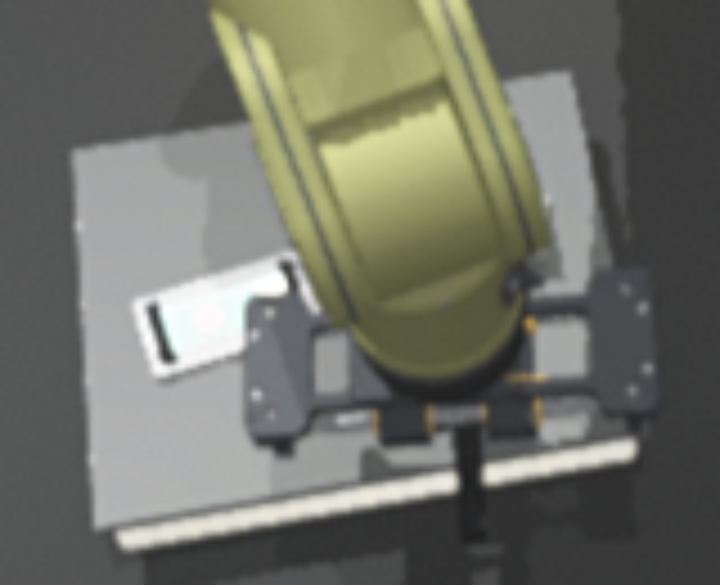

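```bash
python3 - <<'E'
from blade import *
c,T=load('w8')
im=c['img'];print(im[78:104,322].tolist()); print(im[78:104,250].tolist())
vv,uu=np.mgrid[64:80,225:415];P=pts(c,T,np.c_[uu.ravel(),vv.ravel()]);n,k,m,rs=planefit(P);print('phi',np.degrees(np.arctan2(-n[0],n[2])),np.degrees(n),rs)
B=bladetool(c,290,360,110,180);n,k,m,rs=planefit(B);print('blade ang',np.degrees(np.arctan2(n[0],n[2])))
D=pts(c,T,np.c_[np.full(30,322),np.arange(76,106)]);
for v,d in zip(range(76,106),D): print(v,d.round(4),end=' ')
cv2.imwrite('pics/w8c.png',cv2.resize(im[60:120,210:430,::-1],None,fx=3.6,fy=3.6,interpolation=cv2.INTER_CUBIC))
E
```

```text
[[188, 190, 190], [187, 191, 190], [188, 191, 190], [188, 191, 191], [188, 191, 191], [191, 194, 194], [188, 190, 190], [153, 156, 156], [118, 120, 120], [111, 111, 112], [110, 112, 112], [110, 111, 110], [107, 108, 109], [103, 104, 104], [111, 111, 112], [178, 176, 177], [245, 243, 244], [246, 244, 246], [243, 242, 243], [242, 241, 242], [243, 242, 243], [243, 241, 242], [242, 241, 242], [243, 241, 242], [243, 242, 243], [243, 241, 243]]
[[188, 190, 190], [188, 190, 190], [187, 190, 190], [188, 191, 190], [189, 192, 191], [189, 192, 192], [182, 182, 183], [148, 150, 151], [120, 122, 122], [113, 115, 115], [113, 114, 114], [111, 111, 112], [108, 109, 110], [107, 108, 109], [101, 102, 103], [84, 86, 86], [73, 74, 75], [70, 71, 72], [70, 72, 72], [72, 73, 73], [71, 72, 72], [71, 73, 73], [70, 71, 71], [74, 74, 75], [82, 82, 83], [84, 86, 86]]
phi 21.041666728081367 [-20.57071748   0.6051215   53.47228965] 0.0005345958020357124
blade ang 37.006895141552654
76 [ 0.4966 -0.0729  0.081 ] 77 [ 0.4972 -0.0729  0.0813] 78 [ 0.4973 -0.073   0.0807] 79 [ 0.4979 -0.073   0.0811] 80 [ 0.499  -0.073   0.0826] 81 [ 0.4989 -0.073   0.0813] 82 [ 0.4999 -0.073   0.0828] 83 [ 0.5002 -0.073   0.0823] 84 [ 0.5001 -0.073   0.0811] 85 [ 0.5006 -0.073   0.0814] 86 [ 0.5008 -0.0731  0.0807] 87 [ 0.5011 -0.0731  0.0804] 88 [ 0.501  -0.0731  0.0791] 89 [ 0.5015 -0.0731  0.0792] 90 [ 0.5017 -0.0731  0.0786] 91 [ 0.502  -0.0731  0.0784] 92 [ 0.5023 -0.0731  0.0779] 93 [ 0.5021 -0.0731  0.0762] 94 [ 0.5024 -0.0731  0.076 ] 95 [ 0.5032 -0.0731  0.0769] 96 [ 0.5035 -0.0732  0.0764] 97 [ 0.5041 -0.0732  0.0767] 98 [ 0.5049 -0.0732  0.0779] 99 [ 0.5054 -0.0732  0.0781] 100 [ 0.5059 -0.0732  0.0781] 101 [ 0.5062 -0.0732  0.0777] 102 [ 0.5064 -0.0732  0.0771] 103 [ 0.5077 -0.0733  0.0796] 104 [ 0.5076 -0.0733  0.0781] 105 [ 0.5083 -0.0733  0.0786]
```

View pics/w8c.png

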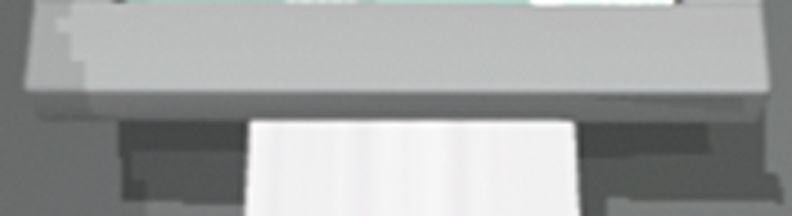

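```bash
python3 - <<'E'
from h import *
c,T=load('w8')
print(onplane(c,T,[(322,92.8)],.0767),onplane(c,T,[(322,88.5)],.0756),c['img'][84:94,322].tolist() and 0)
c,T=load('w6');im=c['img'];print([ (v,im[v,322].tolist()) for v in range(84,94)])
c,T=load('w7');im=c['img'];print([ (v,im[v,322].tolist()) for v in range(88,102)])
from plant import manip
print(manip.get_time(),manip.get_position(),tip_now(manip))
E
```

```text
[[ 0.50217875 -0.07311578  0.0767    ]] [[ 0.49983885 -0.07305143  0.0756    ]] 0
[(84, [120, 122, 122]), (85, [120, 121, 122]), (86, [117, 120, 119]), (87, [138, 140, 140]), (88, [207, 206, 207]), (89, [244, 243, 244]), (90, [244, 243, 244]), (91, [243, 242, 243]), (92, [243, 241, 242]), (93, [243, 241, 242])]
[(88, [211, 213, 214]), (89, [210, 212, 212]), (90, [197, 199, 199]), (91, [159, 162, 161]), (92, [108, 109, 109]), (93, [84, 85, 86]), (94, [82, 83, 83]), (95, [84, 85, 87]), (96, [114, 113, 115]), (97, [158, 155, 157]), (98, [176, 174, 175]), (99, [177, 176, 177]), (100, [201, 199, 201]), (101, [240, 239, 240])]
21.025 [ 0.59700454 -0.07511857  0.08020783] [ 0.50081902 -0.07223058  0.07349924]
```

```bash
python3 - <<'E'
from arc import *
from plant import manip
b=bt(22,L=5.4);s=.004
go(manip,b+U*s*np.cos(BETA)-[0,0,s*np.sin(BETA)],.03);manip.wait(.05)
c=snap(manip,'w9');print(manip.get_time(),tip_now(manip))
print([(v,c['img'][v,322].tolist()[0],c['img'][v,250].tolist()[0]) for v in range(80,106)])
E
```

```text
21.4083 [ 0.49684357 -0.07215861  0.07199264]
[(80, 190, 190), (81, 190, 190), (82, 190, 190), (83, 191, 190), (84, 191, 190), (85, 190, 189), (86, 192, 191), (87, 191, 190), (88, 191, 191), (89, 191, 191), (90, 192, 191), (91, 194, 194), (92, 190, 189), (93, 164, 158), (94, 126, 123), (95, 114, 116), (96, 114, 116), (97, 112, 114), (98, 109, 111), (99, 105, 109), (100, 113, 102), (101, 182, 87), (102, 246, 74), (103, 247, 71), (104, 244, 73), (105, 244, 72)]
```

View pics/w9.png

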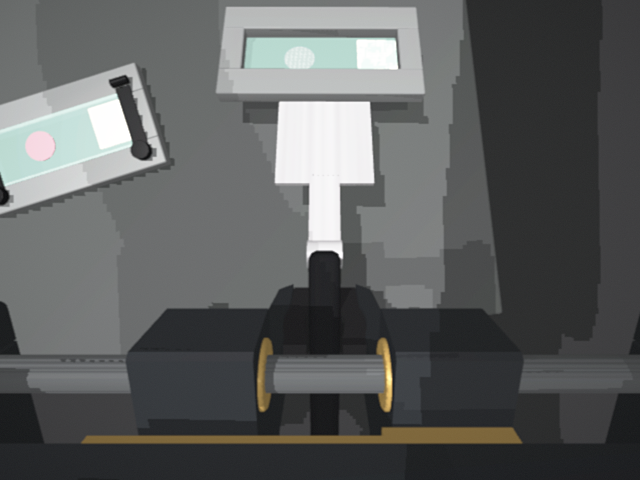

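```bash
python3 - <<'E'
from arc import *
from plant import manip
print(bt(21,L=7,shift=2.4),bt(21.5,L=7,shift=2.4),tip_now(manip))
z,*f0=np.load('z.npy')
for f in (27,34,42,50,58):
    go(manip,bt(f,L=7,shift=2.4),.05);g=np.array(manip.get_force())-f0;print(f,g.round(2),tip_now(manip).round(4))
manip.wait(.05);snap(manip,'w10');print(manip.get_time())
E
```

```text
[ 0.49716979 -0.07212398  0.07227617] [ 0.49699817 -0.07211883  0.07262138] [ 0.49684357 -0.07215861  0.07199264]
27 [-1.02 -0.22 -0.06] [ 0.4953 -0.0721  0.076 ]
34 [ 1.04 -0.84 -0.2 ] [ 0.4925 -0.072   0.0797]
42 [-0.1  -0.32  1.12] [ 0.4888 -0.0719  0.0844]
50 [0.   0.06 0.44] [ 0.4844 -0.0718  0.0885]
58 [0.69 0.13 0.59] [ 0.4794 -0.0716  0.092 ]
22.8083
```

View pics/w10.png

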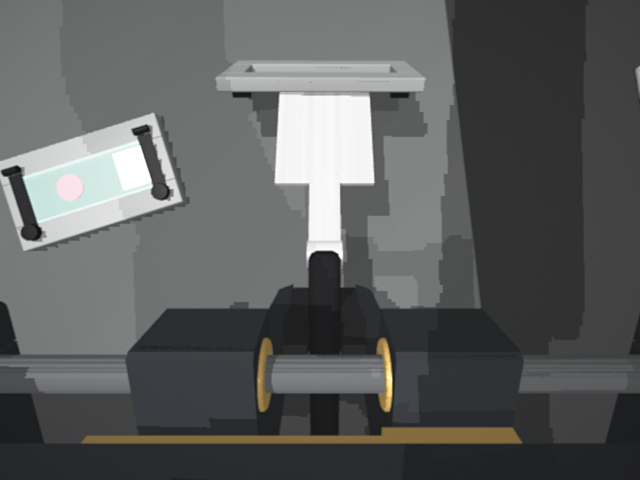

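```bash
python3 - <<'E'
from arc import *
from plant import manip
z,*f0=np.load('z.npy')
for f,L in ((66,7.5),(75,8),(84,8.5),(91,9)):
    go(manip,bt(f,L=L,shift=2.4),.05);g=np.array(manip.get_force())-f0;print(f,g.round(2),tip_now(manip).round(4))
manip.wait(.05);snap(manip,'w11');print(manip.get_time())
E
```

```text
66 [ 0.15 -0.94 -0.85] [ 0.4738 -0.0715  0.0943]
75 [ 1.16  0.8  -0.07] [ 0.4674 -0.0713  0.0961]
84 [-0.48 -0.42  0.09] [ 0.4608 -0.0711  0.0967]
91 [ 0.29 -0.24  0.09] [ 0.4559 -0.0709  0.0965]
23.9917
```

View pics/w11.png

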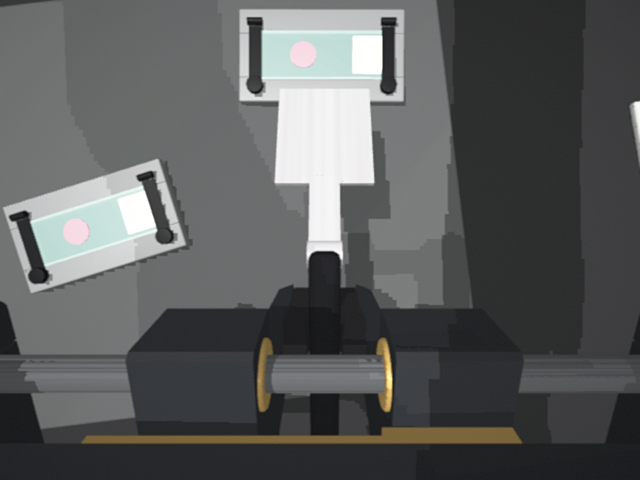

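```bash
python3 - <<'E'
from hold import *
from plant import manip
from arc import go
c,T=load('w11')
print('corners',onplane(c,T,[(240,10),(404,10),(406,101),(239,100)],.0572+.006).round(4))
P=pts(c,T,[(248,60),(397,60),(300,18),(300,92),(250,92),(398,92),(250,18),(396,18),(210,50)]);print(P.round(4))
# retreat
tip=tip_now(manip)
go(manip,tip+[.02,0,.03],.15);go(manip,tip+[.03,0,.10],.2)
print(manip.get_time(),tip_now(manip))
t,Rt=tcp_for([.40,.10,.16],0,np.pi+.1497)
manip.move_pose([.481,.1896,.19],qR(tool(np.pi+.1497,0)));manip.wait(.1)
snap(manip,'w12');print(manip.get_time())
c=manip.camera('top');cv2.imwrite('pics/t12.png',cv2.resize(c['img'][180:320,150:550,::-1],None,fx=2,fy=2,interpolation=cv2.INTER_CUBIC));pickle.dump(c,open('t12.pkl','wb'))
E
```

```text
corners [[ 0.3977 -0.1146  0.0632]
 [ 0.4002 -0.0257  0.0632]
 [ 0.4493 -0.0259  0.0632]
 [ 0.4461 -0.1168  0.0632]]
[[ 0.4243 -0.1113  0.0625]
 [ 0.4269 -0.0302  0.0629]
 [ 0.4027 -0.0823  0.0629]
 [ 0.457  -0.0815  0.0997]
 [ 0.4421 -0.1106  0.0635]
 [ 0.4447 -0.0303  0.0642]
 [ 0.404  -0.1088  0.0665]
 [ 0.4071 -0.0312  0.0679]
 [ 0.4154 -0.1335  0.0569]]
24.8833 [ 0.48514557 -0.07119431  0.19553545]
26.1333
```

View pics/t12.png

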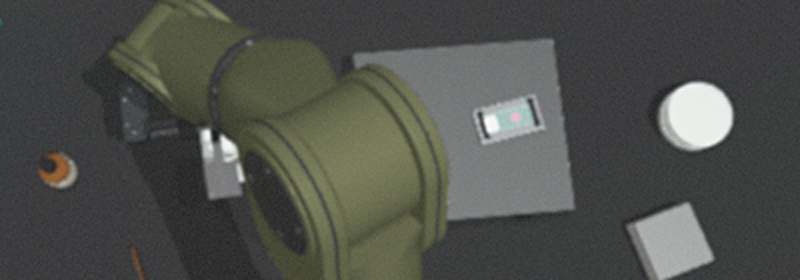

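View pics/w12.png

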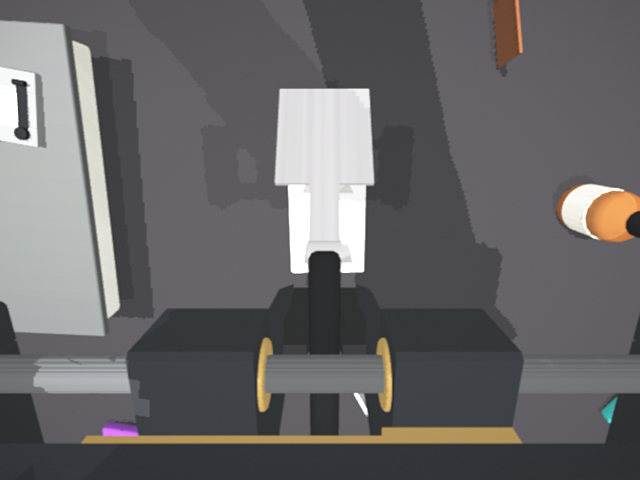

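```bash
python3 - <<'E'
from h import *
from plant import manip
rt=tool(np.pi+.1497,0);o=np.array([.481,.1896])
f0=fmean(manip,6)
manip.servo_line([*o,.075],max_speed=.15)
for z in (.062,.052,.046,.0432,.0420):
    manip.servo_line([*o,z],max_speed=.04);f=fmean(manip,3)-f0;print(z,f.round(2),manip.get_position().round(4))
    if f[2]>1.2: break
print(manip.get_time())
manip.command_gripper(.03);manip.wait(.1);manip.command_gripper(.088)
print(manip.get_opening(),manip.get_time())
manip.servo_line([*o,.19],max_speed=.15);manip.wait(.1)
snap(manip,'w13');print(manip.get_time())
E
```

```text
0.062 [ 0.1  -1.17  0.08] [0.4809 0.1896 0.0619]
0.052 [ 0.03 -0.27  0.4 ] [0.4809 0.1895 0.0518]
0.046 [-0.55 -0.39  0.13] [0.4809 0.1896 0.0458]
0.0432 [-0.28 -0.69 -0.07] [0.481  0.1896 0.0431]
0.042 [-0.04 -0.11 -0.41] [0.481  0.1896 0.042 ]
28.95
0.0876950192949947 30.4667
31.75
```

View pics/w13.png

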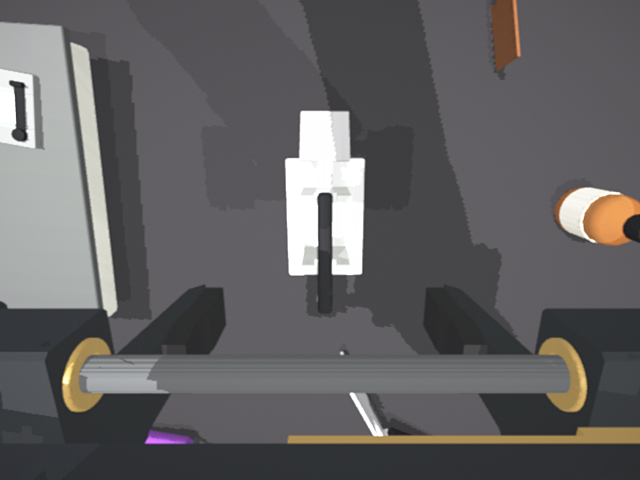

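Lifter rests in both notches. A final look at the holder, then I'll hand in.

```bash
python3 - <<'E'
from h import *
from plant import manip
manip.move_pose([.52,.0,.26],qR(tool(np.pi,0)));manip.wait(.2)
c=snap(manip,'w14');T=cam2world(c,c['p'],c['q']);print(manip.get_time(),manip.get_force())
c2,T2=load('w13')
P=pts(c2,T2,[(325,x) for x in range(200,308,12)]);print('handle z',P[:,2].round(4))
E
```

```text
32.8333 [-0.04609636 -0.12458525  0.12624823]
handle z [0.0664 0.0655 0.066  0.0649 0.0654 0.0653 0.0652 0.065  0.0655]
```

View pics/w14.png

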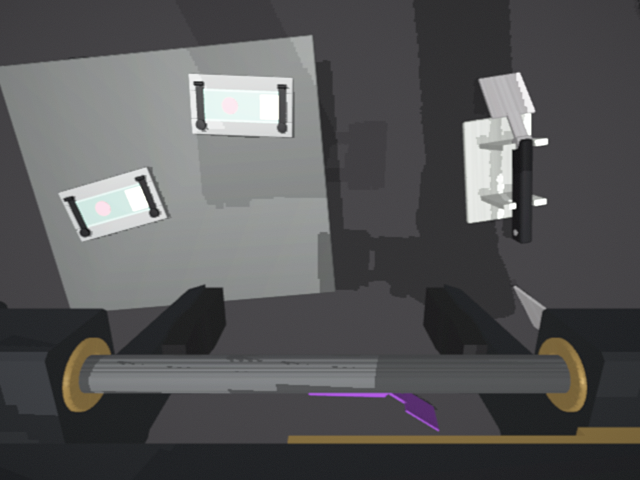

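```bash
python3 -c "
from plant import manip
manip.close_job();print(manip.get_time())"
```

```text
the job is handed in; nothing more can be done
the job is handed in; nothing more can be done
```

The holder is turned over: it lies flat on the warming plate with its slide facing up, and the lifter is back in its rest. I handed the job in at about 33 s of the 59 s limit.

- **Shifting the holder first:** it lay close enough to the robot-side edge of the plate that it would have landed only about 7 mm from that edge. I pulled it about 20 mm away from that edge with the blade, with no noticeable force.
- **Turning it:** the blade glided over the plate at about 1 N and went under the far long edge. When the holder slipped about 2 mm early in the lift, I pushed the blade about 4 mm further in and carried on. The holder went over the last part by itself, so its landing was not cushioned.
- **Last checks:** the pictures show the holder fully on the plate with its clips showing. Depth readings put its top face about 6 mm above the plate. The lifter's handle lies level in both notches at 65 mm. The other holder did not look disturbed. The bottle looked in place when last in view; the dishes and slide box I saw last in a top view before laying the lifter back, and I did not measure any of them again.
- **Forces:** the highest contact force I read was about 3 N, on the first touch of the plate. The readings scatter by about 0.5 to 1 N and are spot samples, so they don't rule out brief higher peaks, for example when the holder landed.

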